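Unlock a small painting and show it to the inspection camera

TASK

Put the square key into the recess of the turn-button on the panel holder and turn it about a quarter turn counter-clockwise (seen from above), so that its arm swings well clear of the panel; move the arm only with the key, never pushing on the button or the holder with the gripper, and leave the key standing in the recess. Then lift the small painted panel out and hold it still in the air in front of the inspection camera: right way up, picture side square to the lens, the middle of the picture side on the lens axis 20 cm from the glass. Finish while still holding it there; do not disturb the camera or the jar, palette knife and cup.

Things in the scene. Friction and masses are not known exactly. Their poses are not given: they have to be found in the camera images.
- holder: Fixed plywood panel holder. Origin: on the table under the middle of its slot, z up. Baseplate 100 (x) x 200 (y, -130 to +70) x 10 mm. Slot 20 mm wide (x), 105 mm long (y), floor at z = 10, wall tops at z = 40, walls 12 mm thick (8 at the ends). A 26 mm steel post at x = 0, y = -100 carries the turn-button at its top, z = 120. Stands turned differently each time.
- panel: Small wooden painting, 18 mm thick (x), 100 wide (y), 110 tall (z), about 110 g, upright in the slot, 30 mm of it sunk. Origin: centre of its underside. +x points out of the picture side, +z is the picture's up; axes parallel to the holder's at the start. Grip it across its thickness at the middle of its top edge. The button's arm, 2 mm above its -y top corner, blocks lifting.
- picture (a point): Middle of the panel's picture side (white with blue, grey and green patches, its top 38 mm bare wood; the back is all bare): 9 mm along the panel's +x and 55 mm above its underside. Axes as the panel's.
- button (a joint): Turn-button on the post: steel block 38 x 38 x 24 mm with a flat arm 14 mm wide, 8 thick, reaching 66 mm from the axis. Rad; 0 = arm over the panel, along the holder's +y; starts at 0 to 0.2, grows counter-clockwise seen from above, stops at 1.6. Clear of the panel above 0.6; turn it to 0.9 or more. Friction 0.05 N m; stays where left.
- recess (a point): Centre of the mouth of the square recess in the top of the turn-button, 148 mm above the table. Recess 14.5 mm square, 20 deep, vertical, sides parallel to this point's x and y axes, which turn with the button. The 12 mm key has about 0.2 rad of play before the button follows; it fits at any of the four quarter turns.
- key: Steel square key, 96 mm tall, 120 g, upright in its block. Origin: centre of the lower end of its tip, z up. Tip 12 mm square (lowest 5 mm a cone, 12 to 7), 18 long, sides parallel to x and y; 26 mm round collar at z 18 to 24, which rests on the face around the hole when the tip is fully in; 12 mm shank; flat wing handle at z 60 to 96, 14 mm thick (x), 46 wide (y): grip it across its 14 mm.
- keyblock: Fixed wooden block 60 x 60 x 28 mm in which the key stands, tip 18 mm down in a loose 15 mm square hole. Origin: centre of its underside.
- head: Inspection camera on a copy stand: black box 110 mm wide (y), 72 tall (z), 58 mm round lens. Origin: centre of the front glass. It looks along its -x, tipped 20 degrees down; +x points back into the camera, y is level. A panel shown rightly has panel +x along head +x and panel +z along head +z. Height and direction differ each time.
- focus (a point): Point in the air on the lens axis, 200 mm in front of the front glass: where the middle of the picture side must be. Axes as the camera head's.
- jar: Bystander: closed glass jar, 60 mm diameter, 75 mm tall. Origin: centre of its underside.
- knife: Bystander: palette knife lying flat on the bench, about 250 mm long along its x. Origin: in its underside.
- tub: Bystander: white ceramic cup without handle, 68 mm rim diameter, 55 mm tall. Origin: centre of its underside.
Mind the look-alikes: they are no part of the job. Several things have the shape of the panel; the one meant has the colours described above.

How it is judged:
By the outcome, as a careful person would: the job done as asked, in the order asked, and still so for the second after the job is handed in, while the arm keeps its last pose, push and grip.
It also fails if it takes over 61 s, if anything falls off the work surface, if the arm or the gripper's body presses on something with over 40 N, if the wrist force passes 120 N, or if a joint passes its speed limit or range.

ROBOT

A 6-joint arm with a two-finger parallel gripper is mounted at the origin on the work surface. World frame = base frame: x ahead of the robot, y to its left, z up, the work surface at z = 0. Lengths are in m, angles in rad, forces in N, time in s.
With the tool pointing down it reaches from about 0.275 to 0.875 m from the base axis. Payload 12.5 kg.
Tool frame: the origin (TCP) lies at the very end of the fingers, on their centre line; the grasp point (between the pads) lies 19 mm behind it; z points along the fingers, y is the line along which they close (so a half turn about z gives the same grasp; the last joint's range is limited). The gripper opens to 85 mm and grips with 20 to 120 N. Pads are 22 mm wide; open, the fingers measure 114 mm over their backs; the gripper's body (76 mm by 85 mm) begins 54 mm behind the grasp point. The pads swing forward as they close: fully open they stand 13 mm farther back than shut.
Start: joints at [-1.316, 0.351, 1.652, -0, 1.139, -0.085], TCP at [0.183, -0.519, 0.231] pointing down, gripper open.
Joint ranges: [-2.75, 2.75], [-0.79, 2.1], [0.01, 2.65], [-1.57, 4.71], [0.07, 3.14], [-2.87, 2.87]. Speed limits (rad/s): [2.22, 2.22, 2.79, 3.14, 3.14, 3.14].

INTERFACE

Orientations are given as a 3x3 rotation matrix whose columns are the frame's x, y, z axes.
In Python, from bench import manip gives the robot as it stands. Calls block until the motion is done:
- manip.move_ptp(position, orientation): joint-space move of the TCP to a pose.
- manip.move_l(position, attitude=None, max_speed=0.15): straight line of the TCP; attitude=None keeps the orientation; max_speed is the mean speed in m/s.
- manip.move_j(angles): joint-space move.
- manip.set_gripper(opening, effort=None): opening from 0.0 (shut) to 1.0 (fully open); effort is the grip in N (None keeps the last); returns when the fingers have stopped.
- manip.dwell(seconds).
- manip.inverse_kinematics(position, orientation): joint angles nearest the present ones, or None.
- manip.grab_frame(name): name is "scene" or "top" or "wrist"; returns (picture, depth): 384x512x3 uint8, red, green, blue; 384x512 float32, m along the optical axis (not along the pixel's ray), 0 where there is no reading.
- manip.get_calibration(name): a dict with "camera_matrix" (3x3 intrinsics, pixels), "k1" (the pictures are not rectified: a ray, as slopes to the right and down, at radius r is drawn at 1 + k1 r^2 times it, then the intrinsics apply), "R" (3x3) and "t" (3): a world point X has camera coordinates R X + t. Camera axes: x right, y down, z forward; pixel columns grow to the right and rows downward; lengths in m; the calibration is good to about 2 mm. A picture is of the moment at which its call begins: read the wrist's pose just before it. get_calibration takes no time and is no camera call; for the wrist camera it gives the pose at the moment of the call.
A pose or a line that the arm cannot do raises manip.Unreachable and nothing moves.
- manip.sign_off(): hands the job in; it is judged then, once.
Trained networks look in the newest picture that a camera, given by its name, has taken for a name from the list of things; names that differ only in an ending like _2 or _b are one class to them, and where a whole thing is asked for, a point or a joint stands for the part that bears it (a point fixed in the world has none). Each returns a list of dicts, best first, with "confidence" (0 to 1); they miss things now and then, are a little off and sometimes report something else, mostly with a low value. They report only what shows in the picture. A call takes as long as a camera call. They do not tell look-alikes from the thing itself.
- manip.look_for(camera, name): "at" ([x, y, z] in m, in world coordinates, good to about 4 mm: the middle of the surface that is visible of it).
Readings, each from a call of its own:
- manip.current_time(): time.
- manip.current_qpos(): joint angles.
- manip.current_joint_vel(): joint speeds.
- manip.current_joint_torque(): joint torques, N m.
- manip.current_ee_pos(): TCP position.
- manip.current_tcp_rot(): TCP orientation.
- manip.current_force(): force on the tool from outside, world axes, zero at the start.
- manip.current_ft_torque(): the same for the moment, N m.
- manip.current_grip_width(): opening from 0.0 (shut) to 1.0 (fully open).
- manip.current_grip_force(): force on a finger pad.
Only numpy, scipy, OpenCV 4.12 (cv2) and the standard library are available. Lean on these libraries where they do the work, as an engineer would, in place of code of your own. Each camera call takes 0.05 s, during which the arm holds its last target. There are 200 camera calls.

## Working session

There is one attempt and no reset: what is moved stays moved. The work goes in short steps, each a Python script; the robot and the scene stay as the last script left them, time stands still between calls to the robot, and variables do not carry over. Pictures are saved under pics/ and viewed, at most 10 in all, crops included, and the job is handed in when it is done.

```bash
mkdir -p pics; ls; cat > h.py <<'E'
import numpy as np, cv2
from bench import manip
def cloud(cam):
    c=manip.get_calibration(cam); im,d=manip.grab_frame(cam)
    K=np.array(c["camera_matrix"]);k1=c["k1"];R=np.array(c["R"]);t=np.array(c["t"])
    v,u=np.mgrid[:384,:512]
    xd=(u-K[0,2])/K[0,0]; yd=(v-K[1,2])/K[1,1]
    x,y=xd.copy(),yd.copy()
    for _ in range(8):
        s=1+k1*(x*x+y*y); x,y=xd/s,yd/s
    P=np.stack([x*d,y*d,d],-1)
    W=(P-t)@R
    W[d<=0]=np.nan
    return im,W
def proj(cam,X):
    c=manip.get_calibration(cam);K=np.array(c["camera_matrix"])
    p=np.array(c["R"])@X+np.array(c["t"]);p=p/p[2];s=1+c["k1"]*(p[0]**2+p[1]**2)
    return (K@np.array([p[0]*s,p[1]*s,1]))[:2]
E
python3 - <<'E'
from h import *
for cam in ["scene","top"]:
    im,W=cloud(cam); np.savez(f"{cam}.npz",im=im,W=W)
    cv2.imwrite(f"pics/{cam}0.png",cv2.resize(im[:,:,::-1],(800,600)))
    for n in ["holder","panel","button","key","keyblock","head","jar","knife","tub"]:
        for r in manip.look_for(cam,n):
            if r["confidence"]>.25: print(cam,n,round(r["confidence"],2),np.round(r["at"],3),proj(cam,np.array(r["at"])).round())
E
```

```text
pics
scene holder 0.64 [ 0.542 -0.104  0.024] [209. 240.]
scene panel 0.83 [ 0.498 -0.065  0.085] [216. 211.]
scene panel 0.69 [ 0.699 -0.117  0.062] [223. 268.]
scene panel 0.55 [ 0.653 -0.29   0.087] [153. 268.]
scene button 0.57 [ 0.561 -0.126  0.139] [201. 215.]
scene key 0.68 [ 0.502 -0.311  0.083] [133. 235.]
scene key 0.52 [0.573 0.461 0.315] [392. 116.]
scene keyblock 0.94 [ 0.515 -0.322  0.023] [134. 255.]
scene head 0.98 [0.572 0.463 0.316] [393. 115.]
scene head 0.26 [ 0.348 -0.139  0.005] [180. 210.]
scene jar 0.84 [0.381 0.163 0.048] [271. 181.]
scene knife 0.91 [ 0.346 -0.139  0.   ] [180. 210.]
scene tub 0.62 [0.752 0.108 0.036] [310. 263.]
top holder 0.97 [ 0.511 -0.08   0.011] [293. 208.]
top panel 0.8 [ 0.687 -0.112  0.085] [304. 149.]
top panel 0.66 [ 0.617 -0.279  0.098] [360. 169.]
top panel 0.54 [ 0.473 -0.05   0.122] [287. 216.]
top button 0.81 [ 0.55  -0.123  0.147] [312. 188.]
top key 0.68 [ 0.487 -0.313  0.107] [375. 211.]
top keyblock 0.71 [ 0.49  -0.306  0.031] [366. 213.]
top head 0.89 [0.539 0.467 0.333] [ 86. 182.]
top head 0.36 [ 0.487 -0.312  0.108] [374. 211.]
top jar 0.84 [0.365 0.165 0.077] [215. 254.]
top knife 0.59 [ 0.342 -0.076  0.002] [293. 261.]
top tub 0.61 [0.759 0.108 0.025] [234. 133.]
```

View pics/scene0.png

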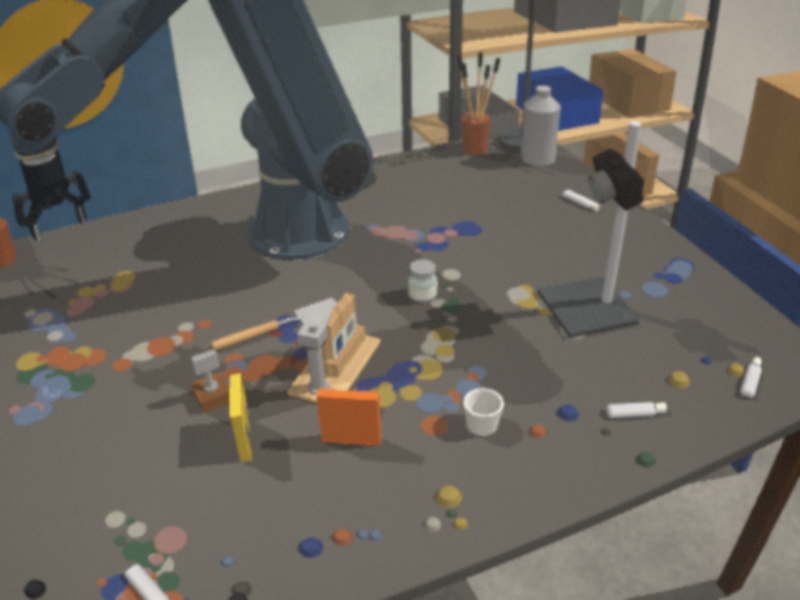

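View pics/top0.png

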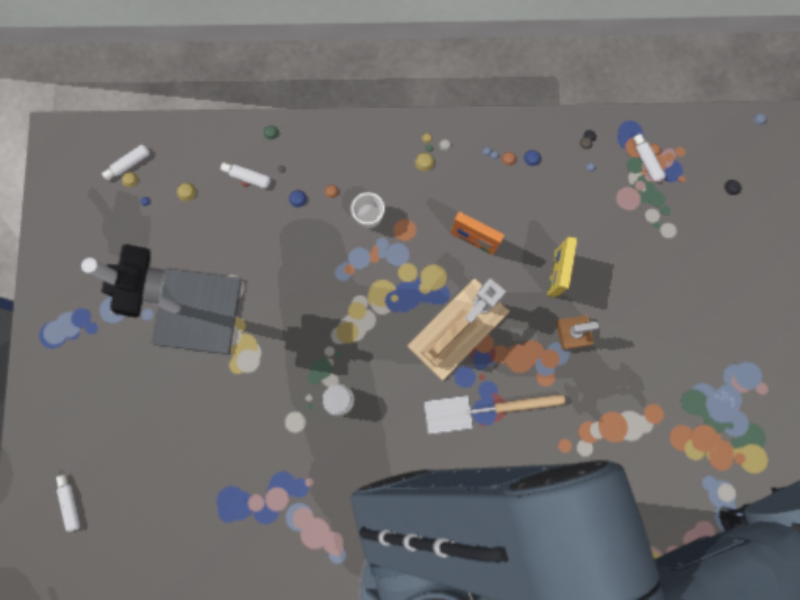

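The panel meant could be confused with three things in the top view (512 px scale): the orange block (304,149), the yellow block (360,169) and the painting in the holder (287,216). I choose the one in the holder, white with blue patches and a bare wooden top, and will check it with a wrist close-up.

```bash
python3 - <<'E'
from h import *
c=manip.get_calibration("wrist");R=np.array(c["R"]);t=np.array(c["t"])
T=np.array(manip.current_tcp_rot());p=np.array(manip.current_ee_pos())
print(T.round(3)); print("cam in tool",(T.T@(-R.T@t-p)).round(3)); print("cam axes in tool\n",(T.T@R.T).round(3)); print(c["camera_matrix"],c["k1"])
z=np.load("top.npz");W=z["W"]
# head region pts and keys
for nm,(x0,x1,y0,y1,z0,z1) in dict(head=(.4,.7,.35,.6,.2,.5),btn=(.5,.6,-.18,-.03,.128,.17),key=(.42,.55,-.36,-.26,.085,.14),pan=(.4,.54,-.12,.02,.1,.125)).items():
    m=(W[...,0]>x0)&(W[...,0]<x1)&(W[...,1]>y0)&(W[...,1]<y1)&(W[...,2]>z0)&(W[...,2]<z1)
    P=W[m]; print(nm,len(P),P.mean(0).round(3),P.min(0).round(3),P.max(0).round(3))
    if len(P)>5: print(cv2.minAreaRect(P[:,:2].astype(np.float32)*1000))
z=np.load("scene.npz");W=z["W"];np.set_printoptions(suppress=True)
# wrist-camera view: tool down, camera above
for yaw in np.radians([-150,-120,-90,-60,-30,0,30,60,90,120,150,180]):
    x=np.array([np.cos(yaw),np.sin(yaw),0]);zt=np.array([0,0,-1.]);A=np.stack([x,np.cross(zt,x),zt],1)
    q=manip.inverse_kinematics([.5,-.2,.38],A); print(round(np.degrees(yaw)),None if q is None else np.round(q,2))
E
```

```text
[[ 0.943  0.333 -0.   ]
 [ 0.333 -0.943 -0.   ]
 [-0.     0.    -1.   ]]
cam in tool [ 0.078  0.    -0.143]
cam axes in tool
 [[-0.    -0.953 -0.303]
 [ 1.     0.    -0.001]
 [ 0.001 -0.303  0.953]]
[[310.61959153   0.         252.99265399]
 [  0.         310.61959153 188.13392804]
 [  0.           0.           1.        ]] -0.042548042807144325
head 1440 [0.547 0.475 0.338] [0.495 0.43  0.268] [0.607 0.531 0.418]
((551.2345581054688, 480.04364013671875), (99.79887390136719, 110.17060089111328), 85.00384521484375)
btn 237 [ 0.546 -0.122  0.142] [ 0.503 -0.155  0.128] [ 0.58  -0.083  0.153]
((537.2918090820312, -114.33412170410156), (37.79541015625, 84.18868255615234), 48.27643585205078)
key 84 [ 0.493 -0.313  0.104] [ 0.484 -0.337  0.086] [ 0.502 -0.292  0.111]
((493.4630126953125, -315.0478820800781), (13.87198543548584, 46.057167053222656), 8.744296073913574)
pan 191 [ 0.479 -0.054  0.119] [ 0.444 -0.091  0.1  ] [ 0.524 -0.018  0.125]
((484.1414794921875, -59.2488899230957), (16.79707908630371, 100.39451599121094), 44.19502258300781)
-150 [-0.47  0.22  1.46 -0.    1.46 -2.56]
-120 None
-90 [-0.47  0.22  1.46 -0.    1.46  2.67]
-60 [-0.47  0.22  1.46 -0.    1.46  2.15]
-30 [-0.47  0.22  1.46 -0.    1.46  1.63]
0 [-0.47  0.22  1.46 -0.    1.46  1.1 ]
30 [-0.47  0.22  1.46 -0.    1.46  0.58]
60 [-0.47  0.22  1.46 -0.    1.46  0.06]
90 [-0.47  0.22  1.46 -0.    1.46 -0.47]
120 [-0.47  0.22  1.46 -0.    1.46 -0.99]
150 [-0.47  0.22  1.46 -0.    1.46 -1.51]
180 [-0.47  0.22  1.46 -0.    1.46 -2.04]
```

```bash
cat >> h.py <<'E'
def down(yaw):
    x=np.array([np.cos(yaw),np.sin(yaw),0]);z=np.array([0,0,-1.]);return np.stack([x,np.cross(z,x),z],1)
def crop(W,lo,hi):
    with np.errstate(invalid='ignore'): return ((W>np.array(lo))&(W<np.array(hi))).all(-1)
E
python3 - <<'E'
from h import *
out=[]
for n,p,y in [("w_hold",[.52,-.085,.29],60),("w_key",[.49,-.31,.24],98)]:
    t=manip.current_time(); manip.move_ptp(p,down(np.radians(y))); manip.dwell(.3)
    im,W=cloud("wrist"); np.savez(n+".npz",im=im,W=W,c=manip.get_calibration("wrist"))
    out.append(im); print(n,manip.current_time()-t, manip.current_time())
    for k in (["panel","button","recess"] if n=="w_hold" else ["key","keyblock"]):
        for r in manip.look_for("wrist",k)[:2]: print(k,round(r["confidence"],2),np.round(r["at"],4))
cv2.imwrite("pics/w.png",np.vstack([out[0],out[1]])[:,:,::-1][:, :] if 0 else cv2.resize(np.vstack(out)[:,:,::-1],(400,600)))
cv2.imwrite("pics/wh.png",cv2.resize(np.hstack(out)[:,:,::-1],(800,300)))
h=cv2.resize(out[0],(800,600));cv2.imwrite("pics/w_hold.png",h[:,:,::-1])
W=np.load("w_hold.npz")["W"]
for nm,lo,hi in [("btn",(.49,-.2,.138),(.62,-.05,.16)),("arm+btn",(.47,-.2,.122),(.62,-.03,.16)),("pan",(.4,-.14,.112),(.55,.02,.122))]:
    P=W[crop(W,lo,hi)]; print(nm,len(P),P.mean(0).round(4),cv2.minAreaRect(P[:,:2].astype(np.float32)*1000), np.percentile(P[:,2],[5,50,95]).round(4))
W=np.load("w_key.npz")["W"]
for nm,lo,hi in [("wing",(.42,-.38,.098),(.56,-.24,.112)),("block",(.42,-.38,.022),(.57,-.24,.032))]:
    P=W[crop(W,lo,hi)]; print(nm,len(P),P.mean(0).round(4),cv2.minAreaRect(P[:,:2].astype(np.float32)*1000), np.percentile(P[:,2],[5,50,95]).round(4))
E
```

```text
w_hold 2.3417 3.3417
panel 0.86 [ 0.6906 -0.1111  0.0938]
panel 0.77 [ 0.4863 -0.057   0.1213]
button 0.85 [ 0.5499 -0.1179  0.1478]
recess 0.64 [ 0.5481 -0.1207  0.1442]
w_key 1.3416000000000006 4.8333
key 0.63 [ 0.4931 -0.3115  0.1035]
keyblock 0.73 [ 0.4878 -0.3036  0.0271]
btn 1450 [ 0.5546 -0.1271  0.147 ] ((554.3184814453125, -128.52813720703125), (38.85256576538086, 38.47441864013672), 48.706886291503906) [0.1413 0.1477 0.1489]
arm+btn 2526 [ 0.5461 -0.1186  0.1397] ((516.73095703125, -94.58326721191406), (41.25968933105469, 140.1188507080078), 49.56526184082031) [0.1264 0.1457 0.1487]
pan 1616 [ 0.4825 -0.0533  0.12  ] ((484.3841247558594, -57.02173614501953), (18.70635414123535, 99.16223907470703), 44.210845947265625) [0.116  0.1203 0.1215]
wing 708 [ 0.4932 -0.3132  0.1058] ((493.123291015625, -314.3256530761719), (13.824220657348633, 45.39604568481445), 8.626877784729004) [0.1034 0.1061 0.1073]
block 1960 [ 0.4935 -0.3107  0.0283] ((518.8543090820312, -310.84906005859375), (110.29312896728516, 59.999454498291016), 7.935004711151123) [0.027  0.0284 0.0297]
```

View pics/w_hold.png

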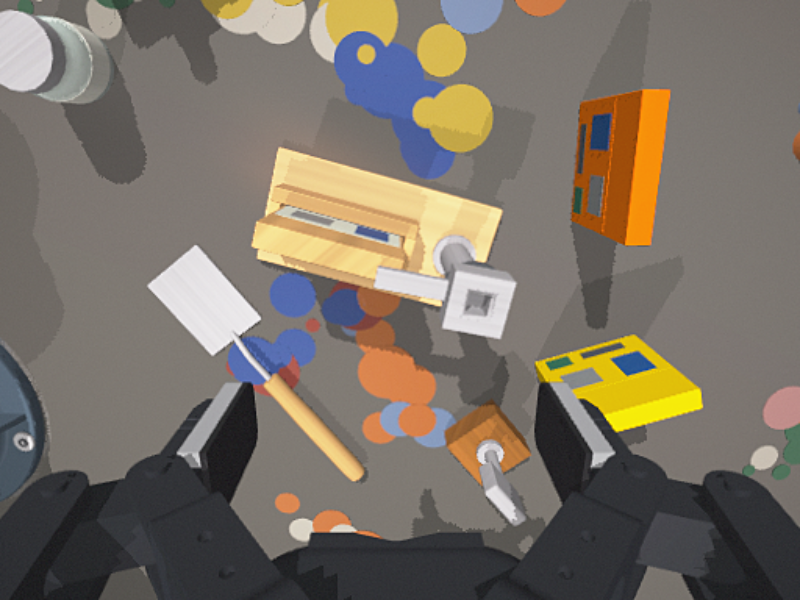

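View pics/wh.png

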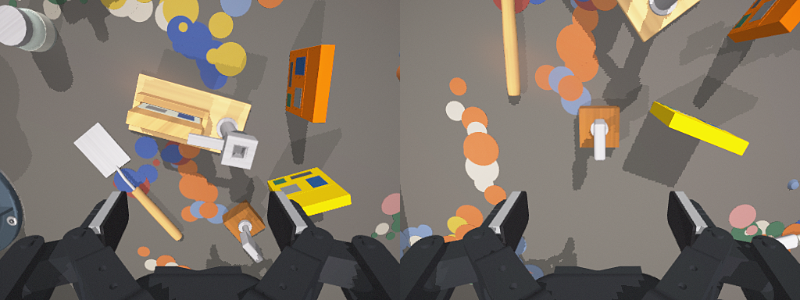

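```bash
python3 - <<'E'
from h import *
r=np.radians
k=np.array([.4932,-.3138]); A=down(r(98.6))
manip.set_gripper(.6)
manip.move_l([*k,.15],A,max_speed=.2); manip.move_l([*k,.070],max_speed=.1)
print("F",np.round(manip.current_force(),1))
manip.set_gripper(0,60); print("grip",manip.current_grip_width(),manip.current_grip_force(),np.round(manip.current_force(),1))
manip.move_l([*k,.115],max_speed=.1); manip.move_l([*k,.27],max_speed=.25)
print("lift grip",manip.current_grip_width(),np.round(manip.current_force(),1))
b=np.array([.5543,-.1285]); manip.move_ptp([*b,.25],down(r(48.7)))
print(manip.current_time(),manip.current_grip_width())
manip.dwell(.2)
im,W=cloud("wrist"); cv2.imwrite("pics/ins.png",cv2.resize(im[:,:,::-1],(800,600)))
for cam in ["scene"]:
    im,W2=cloud(cam);np.savez("s2.npz",im=im,W=W2); c=proj(cam,np.array([*b,.19])).astype(int); s=im[c[1]-45:c[1]+45,c[0]-60:c[0]+60]; cv2.imwrite("pics/ins_s.png",cv2.resize(s[:,:,::-1],(800,600),interpolation=2))
# key points below fingers in world frame
P=W[crop(W,(b[0]-.04,b[1]-.04,.155),(b[0]+.04,b[1]+.04,.24))]; print(len(P))
for z in np.arange(.18,.24,.01):
    Q=P[(P[:,2]>z)&(P[:,2]<z+.01)]; 
    if len(Q): print(round(z,3),len(Q),Q.mean(0).round(4),Q.min(0).round(4),Q.max(0).round(4))
E
```

```text
F [ 0.2 -0.3  0.1]
grip 0.15405486856113065 58.716909885406494 [-1.1  0.7  5.5]
lift grip 0.15533472332127707 [-0.1 -0.7 -1.7]
9.8167 0.15508546980311969
520
0.2 41 [ 0.5606 -0.1215  0.2089] [ 0.5477 -0.1351  0.2071] [ 0.5668 -0.1164  0.21  ]
0.21 479 [ 0.558  -0.1249  0.2135] [ 0.5414 -0.1419  0.2102] [ 0.5669 -0.1164  0.2153]
```

View pics/ins.png

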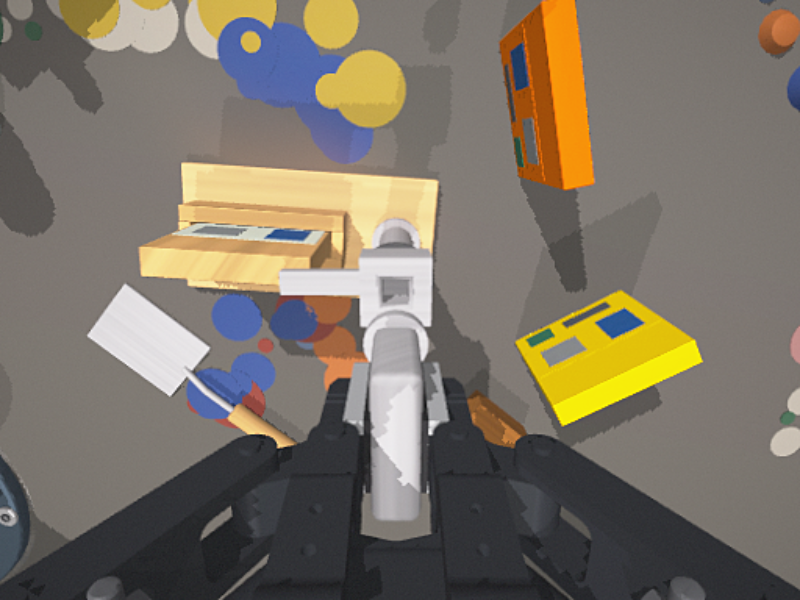

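View pics/ins_s.png

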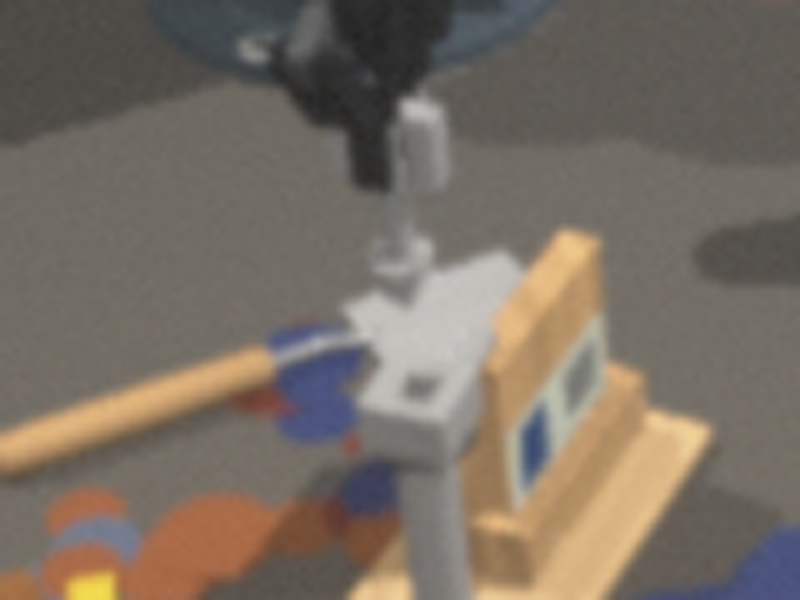

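Both pictures confirm the choice: the panel in the holder has white with blue and grey patches and a bare top. The key hangs upright, with its collar (395,338) in line with the recess (397,290). The collar measures at (0.554,-0.129), within 1 mm of the recess, so I insert it.

```bash
python3 - <<'E'
from h import *
r=np.radians; b=np.array([.5543,-.1285])
manip.move_l([*b,.209],max_speed=.1)
for z in [.205,.201,.197,.194,.1915]:
    manip.move_l([*b,z],max_speed=.04); f=np.array(manip.current_force()); print(z,f.round(1),np.round(manip.current_ft_torque(),2))
    if f[2]>15: break
print(manip.current_time(),manip.current_grip_width())
if f[2]<=15:
    for a in range(15,76,15):
        manip.move_l([*b,z],down(r(48.7+a)),max_speed=.05); print(a,manip.current_time(),np.round(manip.current_force(),1),np.round(manip.current_ft_torque(),2))
im,W=cloud("wrist"); cv2.imwrite("pics/turned.png",cv2.resize(im[:,:,::-1],(800,600)))
E
```

```text
0.205 [ 0.7 -0.2 -0.9] [ 0.04 -0.01  0.  ]
0.201 [ 0.7  0.3 -0.5] [-0.01  0.01  0.01]
0.197 [ 0.3 -0.2 -0.7] [ 0.02 -0.03 -0.01]
0.194 [-0.9 -0.3 -0.5] [ 0.    0.01 -0.04]
0.1915 [-0.2 -0.1 -1.1] [-0.02 -0.    0.02]
11.925 0.15442043216050486
15 12.3333 [ 1.1  2.6 -1.2] [ 0.39 -0.42 -0.  ]
30 12.7417 [ 1.5  2.9 -1.4] [ 0.69 -0.46  0.01]
45 13.15 [ 1.9  4.3 -0.1] [ 0.88 -0.37 -0.03]
60 13.5583 [ 1.7  3.8 -0.6] [ 0.96 -0.17  0.05]
75 13.9667 [-0.2  4.5  1.2] [ 1.02 -0.05  0.02]
```

View pics/turned.png

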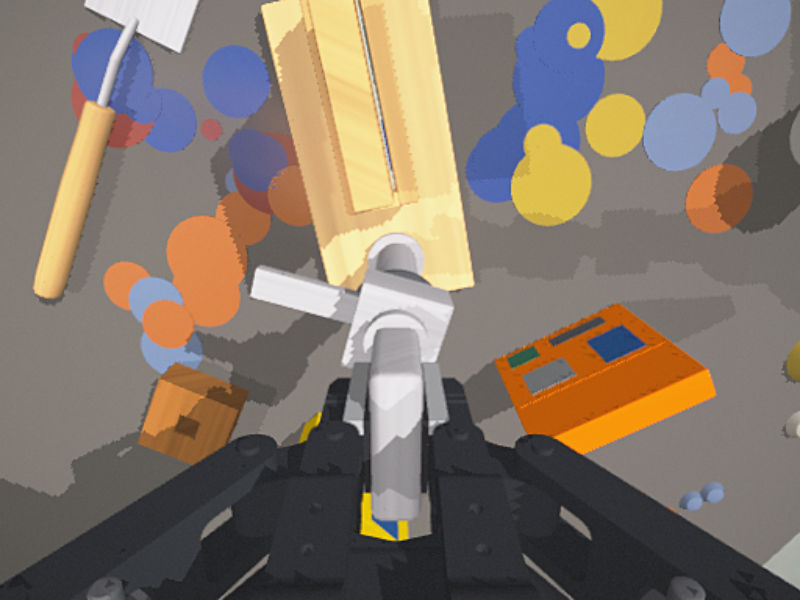

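The arm now points to about (255,280), roughly 65° away from the slot direction and clear of the panel. The key stands in the recess. Next I release it, back off, and look at the camera head from the front.

```bash
python3 - <<'E'
from h import *
r=np.radians; b=np.array([.5543,-.1285])
manip.move_l([*b,.1905],down(r(48.7+70)),max_speed=.05); print(np.round(manip.current_force(),1))
manip.set_gripper(.5); manip.move_l([*b,.30],max_speed=.2)
W=np.load("scene.npz")["W"]; W2=np.load("top.npz")["W"]
for w in (W,W2):
    P=w[crop(w,(.42,.35,.22),(.7,.6,.45))]; print(len(P),np.percentile(P,[1,50,99],axis=0).round(3).tolist())
G=np.array([.55,.43,.325]); az=r(85)
M=np.array([[0,-.953,-.303],[1,0,0],[0,-.303,.953]])
res=[]
for d in (.22,.27,.32):
  for e in r([0,10,20,30,40,50,60]):
    for da in r([-40,-25,-10,5,20]):
      f=np.array([np.cos(az+da)*np.cos(e),np.sin(az+da)*np.cos(e),-np.sin(e)])
      C=G-d*f
      for roll in r(range(0,360,30)):
        x=np.cross(f,[0,0,1]);x/=np.linalg.norm(x);y=np.cross(f,x)
        xr=np.cos(roll)*x+np.sin(roll)*y; Rc=np.stack([xr,np.cross(f,xr),f],1)
        T=Rc@M.T; u,_,v=np.linalg.svd(T);T=u@v
        p=C-T@np.array([.078,0,-.143])
        if p[2]<.2: continue
        q=manip.inverse_kinematics(p,T)
        if q is not None: res.append((np.degrees(e),np.degrees(da),d,np.degrees(roll),p,T,q))
print(len(res))
res.sort(key=lambda s:s[0]+abs(s[1])*.5)
for s in res[:12]: print(np.round(s[:4],2),s[4].round(3),np.round(s[6],2))
import pickle;pickle.dump(res,open("res.pkl","wb"))
print(manip.current_time())
E
```

```text
[-0.6  1.9 -0.8]
1207 [[0.501, 0.434, 0.226], [0.566, 0.47, 0.324], [0.61, 0.52, 0.415]]
1440 [[0.497, 0.432, 0.288], [0.547, 0.473, 0.335], [0.603, 0.527, 0.415]]
1141
[0.   5.   0.22 0.  ] [0.55  0.37  0.294] [ 0.13  0.8   1.75  1.85  1.75 -0.97]
[ 0.    5.    0.22 30.  ] [0.534 0.37  0.298] [ 0.14  0.71  1.9   1.96  1.65 -0.52]
[ 0.    5.    0.22 60.  ] [0.523 0.37  0.309] [ 0.15  0.59  2.    2.01  1.49 -0.  ]
[ 0.    5.    0.22 90.  ] [0.519 0.37  0.325] [0.16 0.46 2.02 1.95 1.29 0.61]
[  0.     5.     0.22 120.  ] [0.523 0.37  0.341] [0.15 0.37 1.96 1.76 1.16 1.31]
[  0.     5.     0.22 150.  ] [0.534 0.37  0.352] [0.14 0.37 1.83 1.52 1.18 2.01]
[  0.     5.     0.22 180.  ] [0.55  0.37  0.356] [0.13 0.44 1.68 1.37 1.31 2.64]
[0.0e+00 5.0e+00 2.2e-01 2.4e+02] [0.577 0.37  0.341] [ 0.11  0.67  1.45  1.36  1.63 -2.63]
[0.0e+00 5.0e+00 2.2e-01 2.7e+02] [0.581 0.37  0.325] [ 0.11  0.76  1.43  1.45  1.73 -2.2 ]
[0.0e+00 5.0e+00 2.2e-01 3.0e+02] [0.577 0.37  0.309] [ 0.11  0.82  1.48  1.58  1.79 -1.78]
[0.0e+00 5.0e+00 2.2e-01 3.3e+02] [0.566 0.37  0.298] [ 0.12  0.83  1.6   1.72  1.8  -1.38]
[0.   5.   0.27 0.  ] [0.55  0.32  0.294] [ 0.04  0.79  1.77  1.77  1.81 -0.97]
15.3583
```

```bash
python3 - <<'E'
from h import *
import pickle
res=pickle.load(open("res.pkl","rb")); q0=np.array(manip.current_qpos())
c=[s for s in res if 10<=s[0]<=42 and s[2]>.3 and abs(s[1])<15 and s[4][2]>.28]
s=min(c,key=lambda s:np.abs(np.array(s[6])-q0).max()); print(np.round(s[:4],2),s[4].round(3),np.round(s[6],2),q0.round(2))
manip.move_j(s[6]); manip.dwell(.3)
im,W=cloud("wrist"); np.savez("w_head.npz",im=im,W=W); cv2.imwrite("pics/head.png",cv2.resize(im[:,:,::-1],(800,600)))
print(manip.current_time(),[ (round(x["confidence"],2),np.round(x["at"],3)) for x in manip.look_for("wrist","head")])
for x in W[crop(W,(.42,.35,.22),(.7,.6,.45))][::300]: pass
m=crop(W,(.45,.38,.24),(.68,.52,.42)); v,u=np.nonzero(m); print(m.sum(),u.min(),u.max(),v.min(),v.max())
E
```

```text
[ 40.     5.     0.32 270.  ] [0.581 0.307 0.428] [ 0.1   0.51  1.18  0.87  1.72 -1.6 ] [-0.31  0.33  1.52 -0.    1.3  -0.81]
17.325 [(0.75, array([0.549, 0.46 , 0.326]))]
7671 224 369 139 237
```

View pics/head.png

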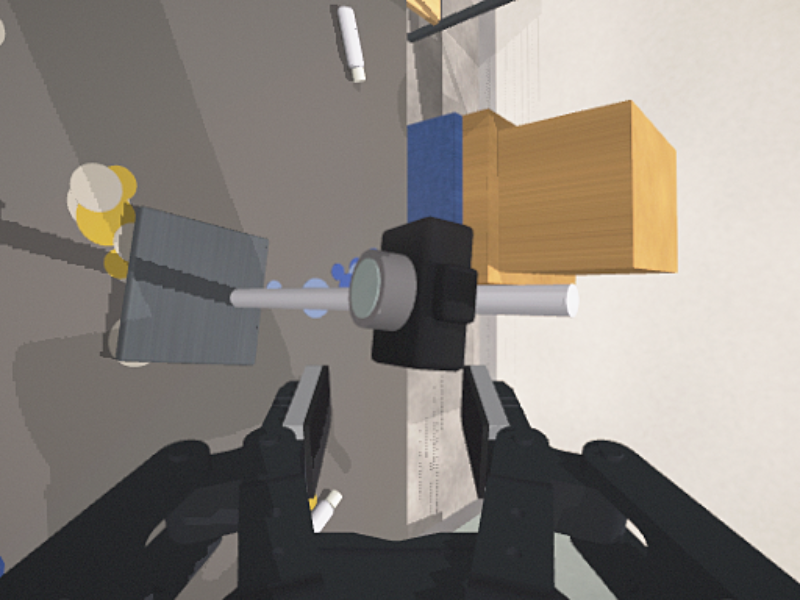

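The head shows clearly: its box spans (372–475, 217–370) and the glass is centred near (367,283). I fit its yaw from the depth, with the known 20° tilt.

```bash
cat >> h.py <<'E'
def headR(psi,tilt=np.radians(20)):
    # -x is look dir, tipped down 20deg => x points up at back
    x=np.array([np.cos(psi)*np.cos(tilt),np.sin(psi)*np.cos(tilt),np.sin(tilt)]);y=np.array([-np.sin(psi),np.cos(psi),0]);return np.stack([x,y,np.cross(x,y)],1)
E
python3 - <<'E'
from h import *
z=np.load("w_head.npz");im,W=z["im"].astype(int),z["W"]
m=crop(W,(.45,.38,.24),(.68,.56,.42)); br=im.sum(-1)/3
box=m&(br<50); print("box",box.sum())
P=W[box]
best=[]
for a in np.arange(65,106,.5):
    L=P@headR(np.radians(a)); s=0
    for k in (0,2):
        h,_=np.histogram(L[:,k],bins=np.arange(L[:,k].min(),L[:,k].max(),.001)); h=h/h.sum(); s+=(h**2).sum()
    best.append((s,a))
best.sort(reverse=True); print([(round(s,4),a) for s,a in best[:6]])
# glass region: plane fit
v,u=np.mgrid[:384,:512]
e=m&(((u-234.5)/8.)**2+((v-181)/16.)**2<1); G=W[e]; 
for _ in range(3):
    c=np.median(G,0) if _==0 else G.mean(0); U,S,V=np.linalg.svd(G-c,full_matrices=False); n=V[2]; G=G[np.abs((G-c)@n)<.004]
n=n*np.sign(n[1]); print("glass n az",np.degrees(np.arctan2(n[1],n[0])),"el",np.degrees(np.arcsin(n[2])),len(G),c.round(4),S.round(4))
R=headR(np.radians(best[0][1])); L=P@R
print("box local 1/99%",np.percentile(L,[.5,2,50,98,99.5],axis=0).round(4).tolist())
le=m&(br>=50)&(u<272)&(u>218)&(v>150)&(v<215); Q=W[le]@R; print("lens",len(Q))
h,b=np.histogram(Q[:,0],bins=np.arange(Q[:,0].min(),Q[:,0].max()+.002,.002)); print([(round(x,3),int(n)) for x,n in zip(b,h)])
F=Q[Q[:,0]<np.percentile(Q[:,0],3)+.004]; print("front rim extents",F.min(0).round(4),F.max(0).round(4),F.mean(0).round(4))
print("lens overall y,z",Q.min(0).round(4),Q.max(0).round(4))
print("glass ctr local",(c@R).round(4))
E
```

```text
box 4024
[(np.float64(0.1359), np.float64(82.0)), (np.float64(0.1346), np.float64(82.5)), (np.float64(0.1269), np.float64(83.0)), (np.float64(0.1245), np.float64(81.5)), (np.float64(0.117), np.float64(83.5)), (np.float64(0.1156), np.float64(81.0))]
glass n az 81.31122879932833 el 20.7537071245803 402 [0.5429 0.4397 0.29  ] [0.2312 0.1666 0.0108]
box local 1/99% [[0.605, -0.5328, 0.0659], [0.6053, -0.5315, 0.0711], [0.6151, -0.4867, 0.1283], [0.6449, -0.4289, 0.1434], [0.6473, -0.427, 0.1438]]
lens 1910
[(np.float64(0.578), 517), (np.float64(0.58), 398), (np.float64(0.582), 77), (np.float64(0.584), 78), (np.float64(0.586), 84), (np.float64(0.588), 78), (np.float64(0.59), 76), (np.float64(0.592), 81), (np.float64(0.594), 70), (np.float64(0.596), 83), (np.float64(0.598), 79), (np.float64(0.6), 70), (np.float64(0.602), 77), (np.float64(0.604), 121), (np.float64(0.606), 21)]
front rim extents [ 0.5782 -0.5081  0.065 ] [ 0.5828 -0.451   0.1225] [ 0.5801 -0.4804  0.0988]
lens overall y,z [ 0.5782 -0.5123  0.0584] [ 0.6076 -0.4315  0.1244]
glass ctr local [ 0.5793 -0.4764  0.0978]
```

```bash
python3 - <<'E'
from h import *
from scipy.optimize import least_squares
z=np.load("w_head.npz");im,W=z["im"].astype(int),z["W"]
m=crop(W,(.45,.38,.24),(.68,.56,.42)); br=im.sum(-1)/3; v,u=np.mgrid[:384,:512]
le=m&(br>=50)&(u<272)&(u>218)&(v>150)&(v<215)
for a in (81.7,82.2,82.7):
    R=headR(np.radians(a)); Q=W[le]@R
    x0=np.percentile(Q[:,0],20)
    B=Q[(Q[:,0]>x0+.006)&(Q[:,0]<x0+.022)]
    f=lambda p:np.hypot(B[:,1]-p[0],B[:,2]-p[1])-p[2]
    s=least_squares(f,[-.48,.095,.029],loss="soft_l1",f_scale=.001); g=least_squares(lambda p:f([*p,.029]),[-.48,.095],loss="soft_l1",f_scale=.001)
    F=Q[np.abs(Q[:,0]-x0)<.003]; hull=cv2.convexHull((F[:,1:]*1000).astype(np.float32)); (cy,cz),rad=cv2.minEnclosingCircle(hull)
    e=cv2.fitEllipse(hull)
    print(a,"x0",x0.round(4),"barrel",s.x.round(4),"r29:",g.x.round(4),"rim",cy,cz,rad,"ell",np.round(e[0],1),np.round(e[1],1), "axis slope y vs x", np.polyfit(B[:,0],f(s.x),1).round(3))
E
```

```text
81.7 x0 0.582 barrel [-0.4771  0.092   0.0288] r29: [-0.4771  0.0918] rim -477.0072326660156 92.51881408691406 29.4429931640625 ell [-477.2   92.7] [57.4 58.5] axis slope y vs x [ 0.004 -0.002]
82.2 x0 0.5781 barrel [-0.4817  0.0935  0.0288] r29: [-0.4817  0.0933] rim -481.5054016113281 93.94844055175781 29.44362449645996 ell [-481.7   94.1] [57.4 58.5] axis slope y vs x [ 0.004 -0.002]
82.7 x0 0.5741 barrel [-0.4863  0.0949  0.0288] r29: [-0.4863  0.0947] rim -485.96539306640625 95.39237213134766 29.443368911743164 ell [-486.1   95.6] [57.4 58.5] axis slope y vs x [ 0.005 -0.003]
```

```bash
cat >> h.py <<'E'
S=np.array([[0,1,0],[1,0,0],[0,0,-1.]])
Rh=headR(np.radians(82.2)); glass=Rh@np.array([.5787,-.4816,.0936]); focus=glass-.2*Rh[:,0]
def tcp_for(focus,off=(0,0,0)):  # picture centre at focus; off: panel-frame TCP offset error
    o=focus-Rh@np.array([.009,0,.055]); return o+Rh@(np.array([0,0,.078])+np.array(off)), Rh@S
E
python3 - <<'E'
from h import *
p,T=tcp_for(focus); print("glass",glass.round(4),"focus",focus.round(4),"tcp",p.round(4))
pre=p-.08*Rh[:,0]+[0,0,.03]
print(manip.inverse_kinematics(p,T),manip.inverse_kinematics(pre,T))
c=np.array([.4844,-.0570]); A=down(np.radians(134.2)); assert np.allclose(A,np.array([[np.cos(.7714),-np.sin(.7714),0],[np.sin(.7714),np.cos(.7714),0],[0,0,1]])@S,atol=.01)
manip.move_ptp([*c,.24],A); manip.dwell(.2)
im,W=cloud("wrist"); np.savez("w_pan.npz",im=im,W=W)
P=W[crop(W,(.4,-.14,.114),(.55,.02,.124))]; print(len(P),cv2.minAreaRect(P[:,:2].astype(np.float32)*1000),manip.current_time())
P=W[crop(W,(.44,-.24,.139),(.65,-.03,.152))]; print("btn",len(P),cv2.minAreaRect(P[:,:2].astype(np.float32)*1000) if len(P)>4 else 0)
cv2.imwrite("pics/prepan.png",cv2.resize(im[:,:,::-1],(800,600)))
E
```

```text
glass [0.5466 0.4417 0.2859] focus [0.5211 0.2555 0.2175] tcp [0.5189 0.2393 0.236 ]
[ 0.19892081  0.32371679  1.72028653  0.39027278  1.01412393 -1.42997627] [ 0.05735172  0.27357528  1.78273584  0.39706178  1.05102137 -1.57056948]
2250 ((486.0491638183594, -80.14961242675781), (48.91195297241211, 133.71719360351562), 45.84315490722656) 19.1333
btn 1101 ((554.6170043945312, -128.30433654785156), (37.984859466552734, 39.3990364074707), 16.965274810791016)
```

View pics/prepan.png

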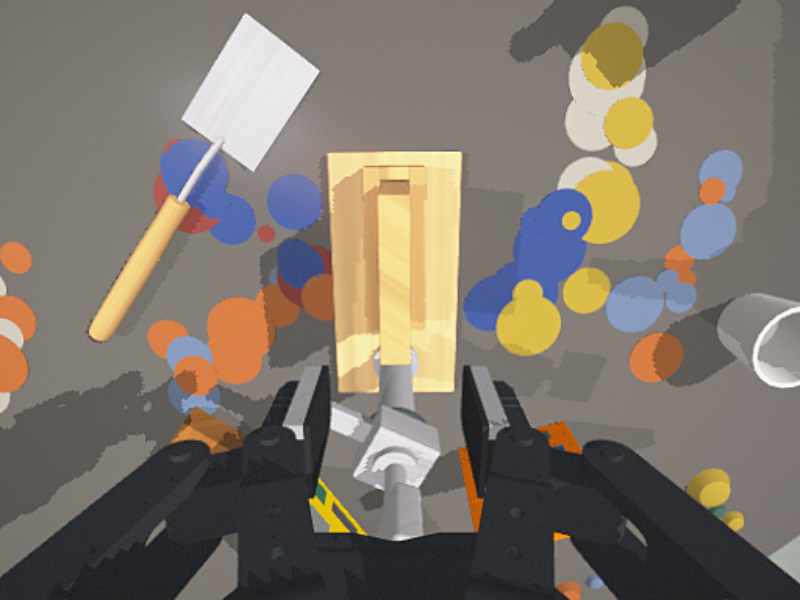

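Panel top centred at (395,270), slot clear; the button arm sits at (345,420), well to the side, and the button measures about 1.1 rad. The key stands in the recess. Next I grasp the panel.

```bash
python3 - <<'E'
from h import *
c=np.array([.4844,-.0570]); a=np.radians(44.2); Rz=np.array([[np.cos(a),-np.sin(a)],[np.sin(a),np.cos(a)]])
W=np.load("w_pan.npz")["W"]; P=W[crop(W,(.4,-.14,.115),(.55,.02,.124))]; L=(P[:,:2]-c)@Rz; L=L[(np.abs(L[:,0])<.02)&(L[:,1]>-.06)]
print("local",np.percentile(L,[1,99],axis=0).round(4).tolist(), np.percentile(P[:,2],[5,50,95]).round(4))
manip.move_l([*c,.14],max_speed=.15); manip.move_l([*c,.088],max_speed=.08); print(np.round(manip.current_force(),1))
manip.set_gripper(0,80); print(manip.current_grip_width(),manip.current_grip_force(),np.round(manip.current_force(),1))
manip.move_l([*c,.10],max_speed=.05); print(np.round(manip.current_force(),1),manip.current_grip_width())
manip.move_l([*c,.14],max_speed=.08); manip.move_l([*c,.30],max_speed=.2); manip.dwell(.3)
print(np.round(manip.current_force(),1),manip.current_grip_width(),manip.current_time())
im,W=cloud("wrist"); np.savez("w_held.npz",im=im,W=W); cv2.imwrite("pics/held.png",cv2.resize(im[:,:,::-1],(800,600)))
P=W-np.array([*c,.30]); P=np.concatenate([P[...,:2]@Rz,P[...,2:]],-1)
m=crop(P,(-.02,.0,-.1),(.02,.08,.06)); Q=P[m]; print(len(Q)); 
for z in np.arange(-.08,.04,.01):
    q=Q[(Q[:,2]>z)&(Q[:,2]<z+.01)]
    if len(q): print(round(z,3),len(q),q.min(0).round(4),q.max(0).round(4))
E
```

```text
local [[-0.0091, -0.0491], [0.0081, 0.049]] [0.1192 0.1204 0.1218]
[0.3 0.1 0.6]
0.1996608288961128 78.47509860992432 [-0.5 -0.2  6.4]
[-0.2 -0.  -0.7] 0.19910116446981768
[ 0.4  0.5 -0.9] 0.1965061092795674 23.3833
10285
-0.08 42 [-0.0082  0.0496 -0.0774] [ 0.0079  0.05   -0.0701]
-0.07 47 [-0.0086  0.0494 -0.0699] [ 0.0081  0.05   -0.0601]
-0.06 62 [-0.0087  0.0493 -0.06  ] [ 0.0079  0.05   -0.0501]
-0.05 57 [-0.0084  0.0494 -0.0495] [ 0.0082  0.05   -0.0422]
-0.04 89 [-0.0084  0.0488 -0.0399] [ 0.0086  0.0499 -0.0303]
-0.03 95 [-0.0088  0.0488 -0.0297] [ 0.0082  0.0499 -0.0201]
-0.02 106 [-0.0085  0.0493 -0.02  ] [ 0.0083  0.0499 -0.01  ]
-0.01 141 [-0.0085  0.049  -0.01  ] [ 0.0086  0.0501 -0.0001]
-0.0 342 [-0.0199  0.0056  0.    ] [0.0199 0.05   0.01  ]
0.01 608 [-0.02    0.0059  0.01  ] [0.0199 0.05   0.02  ]
0.02 896 [-0.0199  0.001   0.0201] [0.02 0.05 0.03]
0.03 5775 [-0.0195  0.      0.03  ] [0.0197 0.0499 0.04  ]
```

```bash
python3 - <<'E'
from h import *
p,T=tcp_for(focus)
manip.move_ptp(p-.08*Rh[:,0]+[0,0,.04],T); manip.move_l(p,max_speed=.08); manip.dwell(1.0)
print(manip.current_time(),np.round(np.array(manip.current_ee_pos())-p,4),np.abs(np.array(manip.current_tcp_rot())-T).max().round(4),manip.current_grip_width())
im,W=cloud("wrist"); P=(W-p)@Rh
Q=P[crop(P,(-.02,.03,-.1),(.02,.07,-.005))]; print("edge in head axes",len(Q),np.percentile(Q,[1,50,99],axis=0).round(4).tolist())
im2,W2=cloud("scene"); P=(W2-focus)@Rh
Q=P[crop(P,(-.012,-.045,-.05),(.015,.045,.012))]; print("picture side x/y/z",len(Q),Q.mean(0).round(4))
b=proj("scene",focus).astype(int); s=im2[90:290,130:430]; cv2.imwrite("pics/fin.png",cv2.resize(np.vstack([s])[:,:,::-1],(800,533)))
E
```

```text
26.425 [ 0. -0.  0.] 0.0 0.1966007212779149
edge in head axes 557 [[-0.0086, 0.0491, -0.0756], [-0.0004, 0.0494, -0.0311], [0.008, 0.0497, -0.0058]]
picture side x/y/z 3 [-0.0037 -0.045  -0.0116]
```

View pics/fin.png

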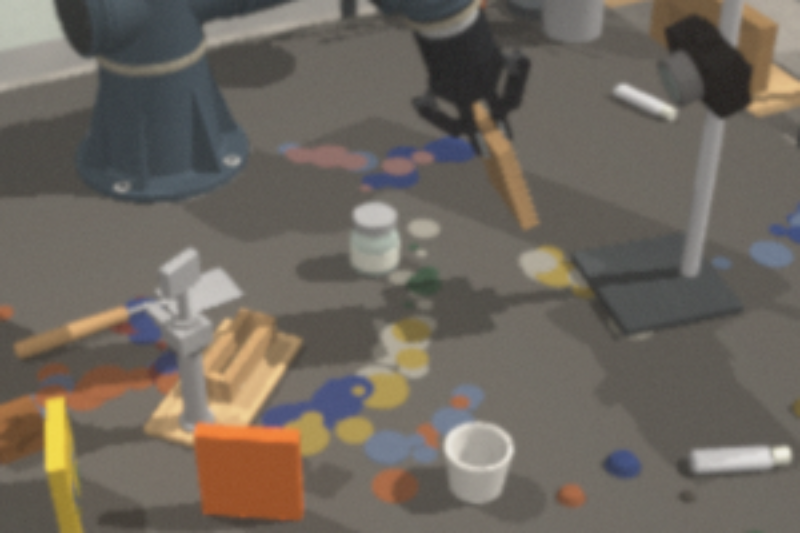

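The panel is held upright at (505,170), leaning back to face the lens at (680,75). The key stands in the recess at (185,280), and the jar, cup, knife and camera haven't moved.

```bash
python3 -c "
from bench import manip
print(manip.sign_off())"
```

```text
the job is handed in; nothing more can be done
None
```

I handed the job in at about 26.5 s: the key stands in the recess with the button turned to about 1.1 rad, and the panel is held by my measurements square to the lens, 20 cm from the glass; no verdict was returned.

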